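# Fold a sachet box's flap shut and tuck it under its lip

## Robot

A 6-joint arm with a two-finger parallel gripper is mounted at the origin on the work surface. World frame = base frame: x ahead of the robot, y to its left, z up, the work surface at z = 0. Lengths are in mm, angles in rad, forces in N, time in s.
With the tool pointing down it reaches from about 375 to 975 mm from the base axis. Payload 3.8 kg.
Tool frame: the origin (TCP) lies on the centre line of the jaws, within the pads' length; the fingertips stand 25 mm ahead of it and the grasp point (between the pads) lies 6 mm ahead of it; z points along the fingers, x is the direction in which the jaws open and shut, and the axes are right-handed (so a half turn about z gives the same grasp; the last joint's range is limited). The gripper opens to 88 mm and grips with 3 to 60 N. Pads are 18 mm wide; open, the fingers measure 123 mm over their backs; the gripper's body (75 mm by 187 mm) begins 45 mm behind the grasp point.
Start: joints at [1.201, 0.264, 1.604, -0, 1.274, -0.037], TCP at [220.514, 637.959, 263.706] pointing down, gripper open.
Joint ranges: [-2.63, 2.63], [-0.94, 2.18], [0.31, 2.57], [-1.31, 4.45], [0, 2.66], [-2.55, 2.55]. Speed limits (rad/s): [2.57, 2.57, 3.14, 3.14, 3.14, 3.14].

## Interface

Orientations are given as a 3x3 rotation matrix whose columns are the frame's x, y, z axes.
In Python, from station import observe, camera, camera_params, sign_off gives the robot as it stands. The module is installed in compiled form; this text tells all that it offers.
- The arm moves only by the tool jog_arm, never from a script. Its argument "commands" is one flat list of numbers, 5 for each row, row after row: the opening, from 0 (shut) to 1 (fully open), then the shift along the tool's x, y, z in cm, then the turn about the tool's z in rad. In form: [claw, tx, ty, tz, twist, claw, tx, ty, tz, twist, ...]. A call has 1 to 8 rows; each row is the pose to reach, as a shift and turn from the pose measured when the call began, along the tool's axes at that moment; what a row does not reach only later rows make up. A row lasts 1/8 s, in which the tool goes at most 62.5 mm and 10.7 degrees, less where a joint would pass 70% of its speed; a pose out of reach is approached as far as the arm can. A call with a gripper value outside its range is refused whole. The fingers move at their own pace and stop on an object; the grip force is fixed at half the most. Time passes only in rows, so rows that repeat a pose let the fingers close. It gives the time, the measured TCP pose, the force and the opening at its end, in the units of the state.
- observe(): the state, without advancing time (a new reading comes with each control period).
- camera(name): name is "scene" or "top"; returns the picture (400x640x3 uint8, red, green, blue); there is no depth.
- camera_params(name): a dict with "vertical_fov" (degrees; the focal length in pixels is half the picture's height over the tangent of half this angle, whatever the lens; pixels are square), "cx", "cy" (the principal point, pixels), "extrinsics" (4x4, takes a point from camera to world coordinates). Camera axes: x right, y down, z forward; pixel columns grow to the right and rows downward; lengths in mm; the calibration is good to about 2 mm. A picture is of the moment at which its call begins. camera_params takes no time and is no camera call.
- sign_off(): hands the job in, once; it reports no verdict.
The state is a dict: "clock": time; "qpos": joint angles; "qd": joint speeds; "effort": joint torques, N m; "tool_pos": TCP position; "tcp_rot": TCP orientation; "contact_force": force on the tool from outside, world axes, zero at the start; "moment": the same for the moment, N m; "grip_width": opening from 0.0 (shut) to 1.0 (fully open).
Only numpy, scipy, OpenCV 4.12 (cv2) and the standard library are available. Lean on these libraries where they do the work, as an engineer would, in place of code of your own. Each camera call takes 0.05 s, during which the arm holds its last target. There are 200 camera calls.

## Task

Close the open sachet box: fold its upright white flap over, press it down, and slide it away from the hinge as far as it will go, so that its free edge is tucked beneath the steel retaining lip and it stays shut when you let go and move clear. Use only the fingertips or the outside of the fingers: do not pinch the flap, and leave everything else on the table where it stands.

Things in the scene. Friction and masses are not known exactly. Their poses are not given: they have to be found in the camera images.
- box: the open sachet box: dark steel, 170 (x) x 140 (y) x 80 mm high, walls 4 mm, fixed to the table, paper sachets inside below the rim. Origin: centre of its underside; z up, x from the hinge side to the lip side. Hinge axis along y at x = -75 mm (+ joint carriage), z = 84 mm. Hinge cheeks 4 mm thick at y = +-65 mm, x -85 to -35 mm, up to z = 90 mm
- flap (a joint): angle of the white plastic flap, rad: 0 flat over the box, 1.57 upright, more = leaning away from the lip; starts at 1.3 to 1.9. Plate 4 mm thick, 120 mm wide, 8 to 125 mm from the hinge axis, mid-plane through the axis, 90 g. A weak hinge spring lifts the released flap from flat to some 0.5 to 1.0 rad (2 N at its middle holds it flat), so it stays shut only when tucked
- carriage (a joint): how far the flap's hinge has slid in its slots towards the lip, m: 0 (start, rear stop) to 0.024 (front stop); friction about 2.5 N, stays where left. With the flap flat its free edge lies 8 mm short of the lip at 0 and 16 mm beneath it at 0.024. Unless the flap is held within about 2 mm of flat its edge strikes the lip
- lip_edge (a point): middle of the lip's lower edge that faces the hinge: x = 58, y = 0, z = 89 mm in the box frame; axes as the box. The lip is a bright steel strip 120 mm wide, x 58 to 85 mm, underside at z = 89 mm, top at 92 mm, closed at its back (x = 81 mm)
- flap_edge (a point): middle of the flap's free edge, on its mid-plane, 125 mm from the hinge axis; x points out of the edge away from the hinge, z out of the face that is uppermost when flat
- step (a point): thumb step across the flap, on the face that is uppermost when flat: an upright face 96 mm wide and 6 mm high, 75 mm from the hinge axis, looking at the hinge, to push the flap along by; from its top the step slopes down to the plate at 110 mm. This point: middle of the upright face's foot; axes as flap_edge
- closed_box: a second such box, already closed and tucked, nothing on it moves; same sizes, origin and axes, the flap's top at z = 87 mm. It is not to be worked on
- tin_mid (a point): bystander: lidded aluminium tin, 66 mm wide, 55 mm high; its centre
- cup_mid (a point): bystander: white mug, 68 mm wide, 80 mm high; its centre
- shaker_mid (a point): bystander: steel shaker, 54 mm wide, 100 mm high; its centre
- tub_mid (a point): bystander: open white plastic tub, 96 mm wide, 90 mm high; its centre
- jar_mid (a point): bystander: amber glass jar, 68 mm wide, 100 mm high; its centre
- brush_grip (a point): bystander: flat pastry brush with a white handle, lying on the robot side of the boxes; middle of the handle
- spoon_grip (a point): bystander: steel spoon lying on the robot side of the boxes; middle of the handle

How it is judged:
By the outcome, as a careful person would: the job done as asked, in the order asked, and still so for the second after the job is handed in, with the robot touching nothing.
It also fails if it takes over 42 s, if anything falls off the work surface, if the arm or the gripper's body presses on something with over 40 N, if the wrist force passes 120 N, or if a joint passes its speed limit or range.

## Working session

There is one attempt and no reset: what is moved stays moved. The work goes in short steps, Python scripts to look and compute and a tool call to move; the robot and the scene stay as the last step left them, time stands still between calls to the robot, and variables do not carry over. Pictures are saved under pics/ and viewed, about 8 in all and at most 12, crops included, and the job is handed in when it is done.

Besides the shell and the picture viewer there is one more tool, called after "Emit:" as name(argument=value, ...), one argument or row to a line, values as JSON. jog_arm: Moves the arm, as the interface text tells. Its arguments: {"type":"object","properties":{"commands":{"type":"array","items":{"type":"number"}}},"required":["commands"]}

```bash
mkdir -p pics; python3 - <<'E'
from station import *
import cv2
for n in("scene","top"):
    im=camera(n); cv2.imwrite(f"pics/{n}0.png",im[:,:,::-1]); p=camera_params(n); print(n,p)
s=observe(); print(s)
E
```

```text
scene {'vertical_fov': 50.88029068660293, 'cx': 327.3208597723696, 'cy': 195.9783022969306, 'extrinsics': array([[-9.66450111e-02,  8.27473669e-01, -5.53124822e-01,
         1.19402253e+03],
       [ 9.95246789e-01,  7.36513933e-02, -6.37126501e-02,
         7.52374165e+01],
       [-1.19821266e-02, -5.56653213e-01, -8.30658552e-01,
         9.40401837e+02],
       [ 0.00000000e+00,  0.00000000e+00,  0.00000000e+00,
         1.00000000e+00]])}
top {'vertical_fov': 46.15594857132188, 'cx': 322.061309224959, 'cy': 201.68763597932357, 'extrinsics': array([[-2.54918307e-02, -9.96282355e-01,  8.22899446e-02,
         4.95797495e+02],
       [-9.99674807e-01,  2.54603121e-02, -1.43251132e-03,
        -1.46252894e+01],
       [-6.67941919e-04, -8.22997019e-02, -9.96607402e-01,
         1.21088548e+03],
       [ 0.00000000e+00,  0.00000000e+00,  0.00000000e+00,
         1.00000000e+00]])}
{'clock': 0.1, 'qpos': array([ 1.20111468e+00,  2.64684278e-01,  1.60524441e+00, -5.80739605e-06,
        1.27370762e+00, -3.69027169e-02]), 'qd': array([ 2.80454879e-04, -1.82730800e-03, -1.61782909e-03, -4.20116666e-04,
        5.66204075e-05,  9.19803669e-04]), 'effort': array([ 7.15891038e-04, -5.03617859e+01, -3.58072257e+01,  7.30885263e-02,
        2.32449576e-02, -4.40416215e-05]), 'tool_pos': array([220.29128984, 637.40751131, 262.50433862]), 'tcp_rot': array([[ 3.26668399e-01,  9.45138730e-01, -7.33234557e-04],
       [ 9.45136808e-01, -3.26669214e-01, -1.90760173e-03],
       [-2.04247343e-03, -6.98537669e-05, -9.99997912e-01]]), 'contact_force': array([-1.41371581, -0.09470185,  0.99218135]), 'moment': array([ 0.01182931, -0.020887  , -0.04143738]), 'grip_width': 0.9992416377280475}
```

View pics/scene0.png

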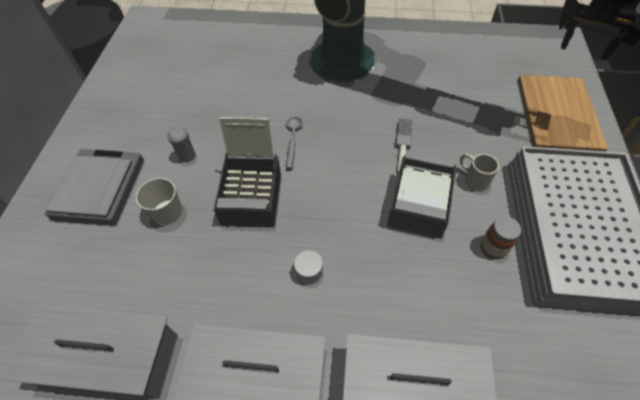

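View pics/top0.png

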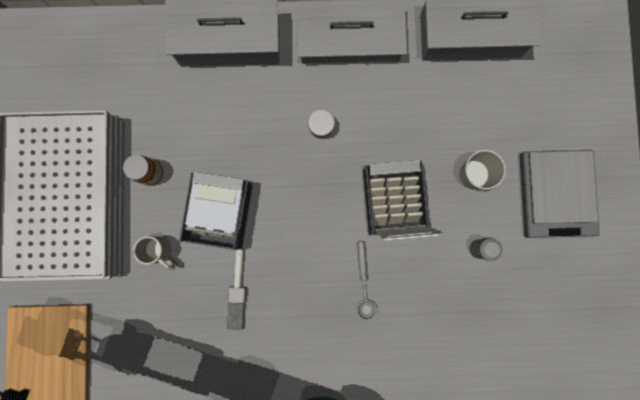

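The scene view shows the open box near (248,190) with its flap up on the robot side. In the top view it is at (397,200), with the lip at (397,168) and the flap at (408,232). The closed box is at top (216,210). I'll crop in on the open box.

```bash
python3 - <<'E'
import cv2,numpy as np
a=cv2.imread("pics/top0.png")[145:250,345:455]; b=cv2.imread("pics/scene0.png")[105:230,200:300]
a=cv2.resize(a,None,fx=4,fy=4,interpolation=cv2.INTER_CUBIC);b=cv2.resize(b,None,fx=3.36,fy=3.36,interpolation=cv2.INTER_CUBIC)
print(a.shape,b.shape); cv2.imwrite("pics/c.png",np.hstack([a,b[:420,:336]]) )
E
```

```text
(420, 440, 3) (420, 336, 3)
```

View pics/c.png

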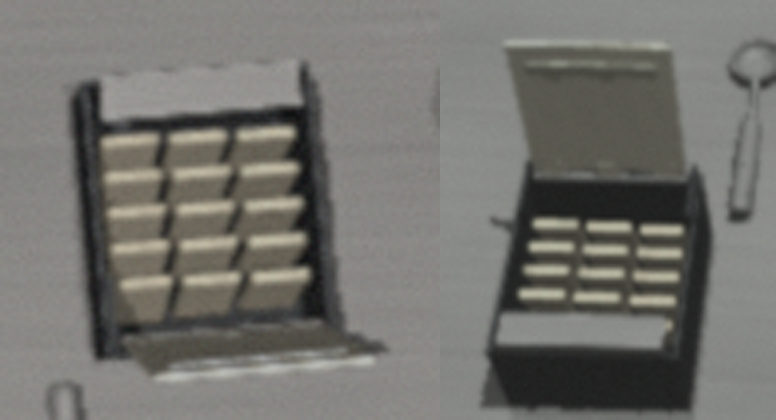

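The crop (4x top on the left, 3.36x scene on the right) shows:
- Lip front edge in the top crop: (103,120) to (302,105).
- Lip in the scene crop: (500,315) to (672,318) at the front and (497,345) to (665,348) at the back.
- Flap free edge in the top crop: (155,378) to (385,347).
- Flap free edge in the scene crop: (504,42) to (669,45).

```bash
cat >h.py <<'E'
from station import *
import numpy as np
def ray(n,u,v):
    p=camera_params(n);f=200/np.tan(np.radians(p["vertical_fov"])/2);E=p["extrinsics"]
    return E[:3,3],E[:3,:3]@np.array([(u-p["cx"])/f,(v-p["cy"])/f,1])
def plane(n,u,v,z):
    o,d=ray(n,u,v);return o+d*(z-o[2])/d[2]
def tri(a,b):
    o1,d1=ray("top",*a);o2,d2=ray("scene",*b);d1/=np.linalg.norm(d1);d2/=np.linalg.norm(d2)
    s=np.linalg.lstsq(np.c_[d1,-d2],o2-o1,rcond=None)[0];p,q=o1+s[0]*d1,o2+s[1]*d2
    return (p+q)/2,np.linalg.norm(p-q)
def proj(n,P):
    p=camera_params(n);f=200/np.tan(np.radians(p["vertical_fov"])/2);E=p["extrinsics"]
    c=E[:3,:3].T@(np.asarray(P)-E[:3,3]);return c[:2]/c[2]*f+[p["cx"],p["cy"]]
T=lambda x,y:((x+.5)/4-.5+345,(y+.5)/4-.5+145)
S=lambda x,y:((x-440+.5)/3.36-.5+200,(y+.5)/3.36-.5+105)
E
python3 - <<'E'
from h import *
np.set_printoptions(precision=1,suppress=True)
print("lip top front L,R / back:",*[plane("top",*T(*c),92) for c in((103,120),(302,105),(103,72),(298,61))])
print("lip scene:",*[plane("scene",*S(*c),92) for c in((500,315),(672,318),(497,345),(665,348))])
for n,a,b in(("lipFL",(103,120),(500,315)),("lipFR",(302,105),(672,318)),("flapL",(155,378),(504,42)),("flapR",(385,347),(669,45))):
    print(n,*tri(T(*a),S(*b)))
    # note scene left = +/-y checked by gap
for n,a,b in(("lipFL",(103,120),(672,318)),("lipFR",(302,105),(500,315)),("flapL",(155,378),(669,45)),("flapR",(385,347),(504,42))):
    print(n,*tri(T(*a),S(*b)))
E
```

```text
lip top front L,R / back: [ 650.5 -134.    92. ] [ 656.5 -253.8   92. ] [ 679.6 -134.9   92. ] [ 683.3 -252.6   92. ]
lip scene: [ 659.8 -254.9   92. ] [ 651.3 -130.3   92. ] [ 685.2 -250.8   92. ] [ 677.  -130.8   92. ]
lipFL [ 666.7 -184.9  125.8] 115.44806409288582
lipFR [ 651.1 -190.1  101.3] 120.78417638148231
flapL [ 514.1 -195.3  233.8] 113.72455523326778
flapR [ 505.3 -200.5  230.5] 119.48620647563303
lipFL [ 650.4 -132.4   90.3] 3.426304273101759
lipFR [ 657.3 -255.5   88.1] 1.686690123639837
flapL [ 495.3 -144.7  208.5] 0.3617878500613133
flapR [ 508.  -263.5  214.4] 5.204018657148963
```

```bash
python3 - <<'E'
from h import *
import cv2
np.set_printoptions(precision=2,suppress=True)
im={n:cv2.GaussianBlur(cv2.cvtColor(cv2.imread(f"pics/{n}0.png"),cv2.COLOR_BGR2GRAY).astype(np.float32),(0,0),.7) for n in("top","scene")}
def edge(n,p,q,sgn,w=4):
    g=np.gradient(im[n],axis=0)*sgn; L=[]
    for u in range(int(min(p[0],q[0]))+3,int(max(p[0],q[0]))-2):
        v0=p[1]+(q[1]-p[1])*(u-p[0])/(q[0]-p[0]); r=np.arange(int(round(v0))-w,int(round(v0))+w+1)
        k=np.maximum(g[r,u],0); i=k.argmax(); s=slice(max(i-1,0),i+2); L.append((u,(r[s]*k[s]).sum()/k[s].sum()))
    vx,vy,x,y=cv2.fitLine(np.float32(L),cv2.DIST_HUBER,0,.01,.01).ravel()
    return lambda u:(u,y+(u-x)*vy/vx)
a=edge("top",T(103,120),T(302,105),-1); b=edge("scene",S(500,315),S(672,318),1)
A=[plane("top",*a(T(c,0)[0]),92) for c in(103,302)]; B=[plane("scene",*b(S(c,0)[0]),92) for c in(672,500)]
for X in(A,B):
    d=X[1]-X[0]; print("lip front",*X,"mid",(X[0]+X[1])/2,"yaw",np.arctan2(d[0],-d[1]))
# right-side rim and scene flap
e=edge("scene",S(504,42),S(669,45),1); 
for c in(504,669):print("flap edge scene at z=209",plane("scene",*e(S(c,0)[0]),209))
yaw=.065
mid=(A[0]+A[1]+B[0]+B[1])/4; ex=np.array([np.cos(yaw),np.sin(yaw),0]);ey=np.array([-ex[1],ex[0],0]);o=mid-58*ex;o[2]=0
print("origin",o)
P=lambda x,y,z:o+x*ex+y*ey+[0,0,z]
# overlay
for n in im:
    I=cv2.imread(f"pics/{n}0.png");K=6
    (x0,y0),(w,h)=((350,150),(105,95)) if n=="top" else ((195,108),(100,125))
    K=4
    C=cv2.resize(I[y0:y0+h,x0:x0+w],None,fx=K,fy=K,interpolation=cv2.INTER_CUBIC)
    def D(pts,col):
        q=np.array([(proj(n,P(*p))-[x0,y0]+.5)*K-.5 for p in pts]);cv2.polylines(C,[np.int32(q.round())],True,col,1)
    D([(-85,-70,80),(85,-70,80),(85,70,80),(-85,70,80)],(0,255,0)); D([(58,-60,92),(85,-60,92),(85,60,92),(58,60,92)],(0,0,255))
    for th,c in((1.6,(255,255,0)),(1.7,(255,0,255)),(1.8,(0,255,255))):
        D([(-75+125*np.cos(th),-60,84+125*np.sin(th)),(-75+125*np.cos(th),60,84+125*np.sin(th))],c)
    im[n]=C
H=max(c.shape[0] for c in im.values())
cv2.imwrite("pics/ov.png",np.hstack([cv2.copyMakeBorder(c,0,H-c.shape[0],0,0,0) for c in im.values()]))
E
```

```text
lip front [ 649.85 -133.94   92.  ] [ 656.65 -253.85   92.  ] mid [ 653.25 -193.9    92.  ] yaw 0.05666807497064682
lip front [ 650.75 -130.4    92.  ] [ 656.6  -255.66   92.  ] mid [ 653.67 -193.03   92.  ] yaw 0.046714547388983375
flap edge scene at z=209 [ 494.84 -265.2   209.  ]
flap edge scene at z=209 [ 513.71 -141.53  209.  ]
origin [ 595.58 -197.23    0.  ]
```

View pics/ov.png

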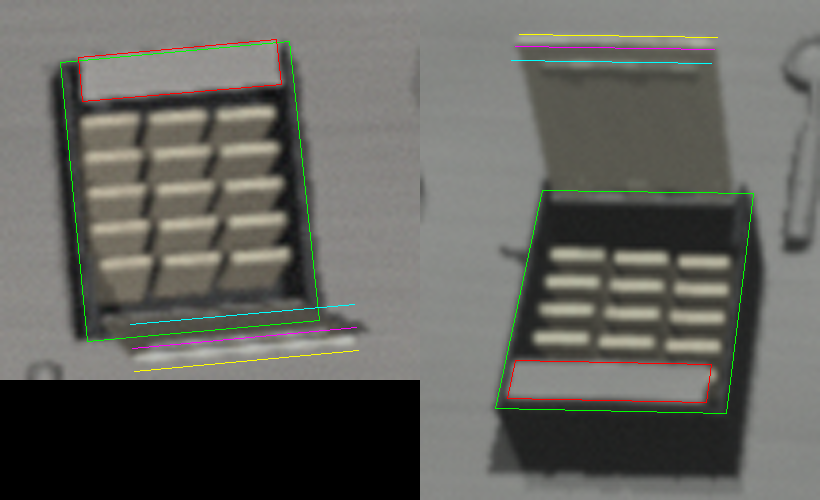

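The model outline fits in both views: box origin about (596,-197), yaw about 0.06, flap angle about 1.73. I'll shut the jaws and go round to behind the flap.

Emit:
jog_arm(
  commands=[0,-4,5,0,-0.1,0,-8,10,0,-0.2,0,-12,15,0,-0.3,0,-16,20,0,-0.39,0,-20,25,0,-0.39,0,-24,30,0,-0.39,0,-28,34,0,-0.39,0,-31,38,0,-0.39],
)

```text
clock: 1.1
tool_pos: [478.5, 218.0, 262.8]
tcp_rot: [[-0.056, 0.998, -0.001], [0.998, 0.056, -0.002], [-0.002, -0.001, -1.0]]
contact_force: [2.3, 0.2, 0.5]
grip_width: 0.114
```

Emit:
jog_arm(
  commands=[0,-6,-1,0,0,0,-12,-2,0,0,0,-18,-3,0,0,0,-24,-3.5,0,0,0,-30,-4,0,0,0,-36,-4,0,0,0,-42,-4,0,0,0,-42.2,-4,0,0],
)

```text
clock: 2.1
tool_pos: [461.9, -209.0, 263.3]
tcp_rot: [[-0.051, 0.999, -0.002], [0.999, 0.051, -0.003], [-0.003, -0.002, -1.0]]
contact_force: [-0.9, 1.2, -0.5]
grip_width: 0.006
```

Emit:
jog_arm(
  commands=[0,0.4,0,2.2,0,0,0.4,0.5,4.3,0,0,0.4,2,4.3,0,0,0.4,3.2,4.3,0,0,0.4,4.4,4.3,0,0,0.4,5.6,4.3,0,0,0.4,6.8,4.3,0,0,0.4,8,4.3,0],
)

```text
clock: 3.1
tool_pos: [542.4, -201.0, 220.2]
tcp_rot: [[-0.051, 0.999, -0.002], [0.999, 0.051, -0.003], [-0.003, -0.002, -1.0]]
contact_force: [0.3, -0.5, -0.2]
grip_width: 0.002
```

```bash
python3 - <<'E'
from station import *
import cv2,numpy as np
a,b=camera("top"),camera("scene");print(observe()["contact_force"])
K=lambda i:cv2.resize(i,None,fx=3,fy=3,interpolation=cv2.INTER_CUBIC)
cv2.imwrite("pics/m1.png",np.hstack([K(a[130:290,340:470]),K(b[80:240,190:310])])[:,:,::-1])
E
```

```text
[-0.35241296  0.75125444  0.35917544]
```

View pics/m1.png

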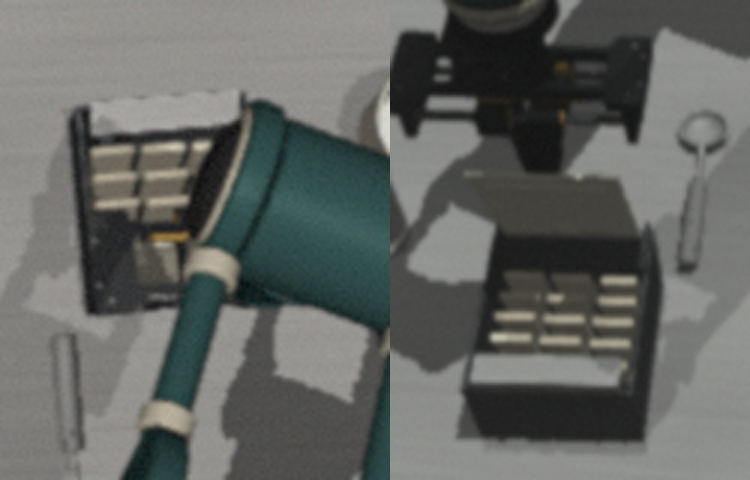

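The flap is following, now at about 1.2 rad, with force near zero. I'll fold it on to about 0.6 rad, then lift off and come back behind the thumb step.

Emit:
jog_arm(
  commands=[0,0,1.3,0.3,0,0,0,2.6,0.8,0,0,0,4.1,1.7,0,0,0,5.4,2.9,0,0,0,6.5,4.3,0,0,0,6.5,1.5,0,0,0,5.5,-1,0,0,0,1.7,-1.2,0],
)

```text
clock: 4.2
tool_pos: [562.2, -200.6, 233.8]
tcp_rot: [[-0.053, 0.999, 0.003], [0.999, 0.053, -0.004], [-0.004, 0.003, -1.0]]
contact_force: [-1.4, -0.2, 0.7]
grip_width: 0.003
```

```bash
python3 - <<'E'
from station import *
import cv2,numpy as np
b=camera("scene");print(observe()["contact_force"],observe()["tool_pos"])
K=lambda i:cv2.resize(i,None,fx=4,fy=4,interpolation=cv2.INTER_CUBIC)
cv2.imwrite("pics/m2.png",K(b[100:240,190:310])[:,:,::-1])
E
```

```text
[-4.64843147  1.16091033 -0.412121  ] [ 556.23192521 -200.15832855  232.19339124]
```

View pics/m2.png

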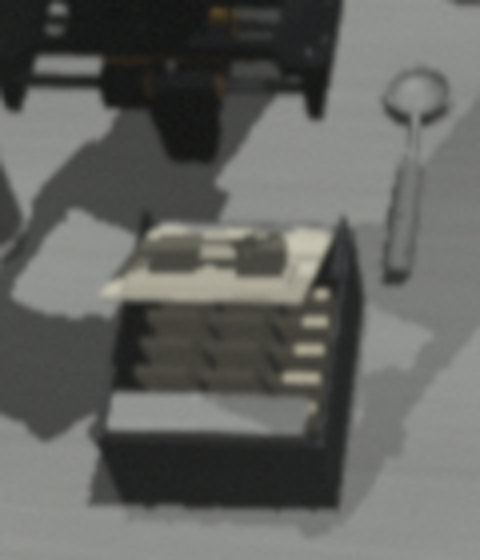

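Picture 6 shows the flap resting at about 0.7 rad, its edge at crop (100,293) to (305,302), with the gripper clear behind it. Next I press down behind the step.

Emit:
jog_arm(
  commands=[0,0,0.3,2.5,0,0,0,0.3,5,0,0,0,0.3,7,0,0,0,0.3,8.5,0,0,0,0.3,10,0,0,0,0.3,11.2,0,0,0,0.3,12,0,0,0,0.3,12.1,0],
)

```text
clock: 5.25
tool_pos: [559.1, -200.5, 111.3]
tcp_rot: [[-0.052, 0.999, -0.004], [0.999, 0.052, -0.003], [-0.003, -0.004, -1.0]]
contact_force: [1.1, -0.4, 1.3]
grip_width: 0.005
```

```bash
python3 - <<'E'
from station import *
import cv2,numpy as np
b=camera("scene");print(observe()["contact_force"],observe()["tool_pos"])
K=lambda i:cv2.resize(i,None,fx=4,fy=4,interpolation=cv2.INTER_CUBIC)
cv2.imwrite("pics/m3.png",K(b[100:240,190:310])[:,:,::-1])
E
```

```text
[0.61629816 0.57113755 1.37643457] [ 559.01906735 -200.46101599  111.40615987]
```

View pics/m3.png

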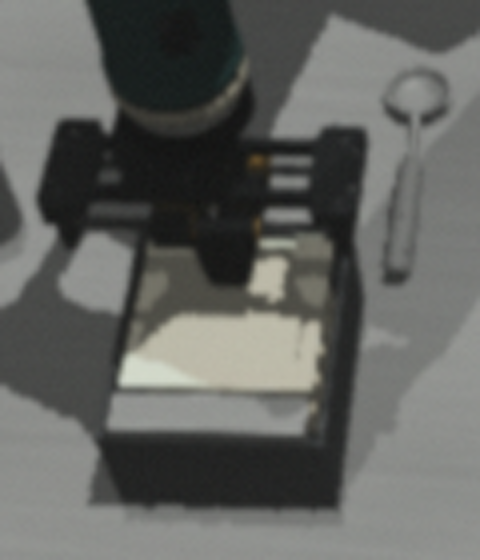

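Picture 7 shows the flap flat, with its edge just short of the lip. I'll press a little harder and slide forward to the step.

Emit:
jog_arm(
  commands=[0,0,0,0.2,0,0,0,0.5,0.3,0,0,0,1,0.3,0,0,0,1.5,0.3,0,0,0,2,0.3,0,0,0,2.3,0.3,0],
)

```text
clock: 6.05
tool_pos: [582.8, -199.2, 110.8]
tcp_rot: [[-0.052, 0.999, -0.002], [0.999, 0.052, -0.003], [-0.003, -0.003, -1.0]]
contact_force: [-2.9, 2.1, 10.5]
grip_width: 0.003
```

Emit:
jog_arm(
  commands=[0,0,0.5,0.3,0,0,0,1,0.3,0,0,0,1.4,0.3,0,0,0,1.8,0.3,0,0,0,2.2,0.3,0],
)

```text
clock: 6.68
tool_pos: [601.8, -198.8, 109.7]
tcp_rot: [[-0.052, 0.999, -0.009], [0.999, 0.052, -0.004], [-0.003, -0.009, -1.0]]
contact_force: [-12.5, -0.9, 15.3]
grip_width: 0.004
```

Emit:
jog_arm(
  commands=[0,0,0.5,0.2,0,0,0,0.9,0.2,0,0,0,1.3,0.2,0,0,0,1.7,0.2,0,0,0,1.7,0.2,0],
)

```text
clock: 7.3
tool_pos: [610.2, -198.7, 108.1]
tcp_rot: [[-0.054, 0.998, -0.029], [0.999, 0.054, -0.003], [-0.002, -0.029, -1.0]]
contact_force: [-26.6, -2.8, 22.3]
grip_width: 0.009
```

It has stopped at carriage ≈ 24 mm: the finger front is at box x ≈ 24, and the force rose to 27 N. I'll lift straight off and keep slight forward pressure at first.

Emit:
jog_arm(
  commands=[0,0,0.4,-0.2,0,0,0,0.3,-0.6,0,0,0,0,-2,0,0,0,0,-6,0,0,0,-3,-12,0,0,0,-9,-16,0,0,0,-15,-16,0,0,0,-18,-16,0],
)

```text
clock: 8.3
tool_pos: [433.9, -208.1, 275.9]
tcp_rot: [[-0.054, 0.998, -0.025], [0.999, 0.054, -0.006], [-0.004, -0.025, -1.0]]
contact_force: [0.1, -0.2, 0.4]
grip_width: 0.009
```

```bash
python3 - <<'E'
from station import *
import cv2,numpy as np
a,b=camera("top"),camera("scene");print(observe()["contact_force"],observe()["tool_pos"])
K=lambda i:cv2.resize(i,None,fx=3,fy=3,interpolation=cv2.INTER_CUBIC)
cv2.imwrite("pics/m4.png",np.hstack([K(a[130:290,340:470]),K(b[80:240,190:310])])[:,:,::-1])
E
```

```text
[ 0.304255   -0.00781863 -0.53700237] [ 432.5227358  -207.87001263  274.94492993]
```

View pics/m4.png

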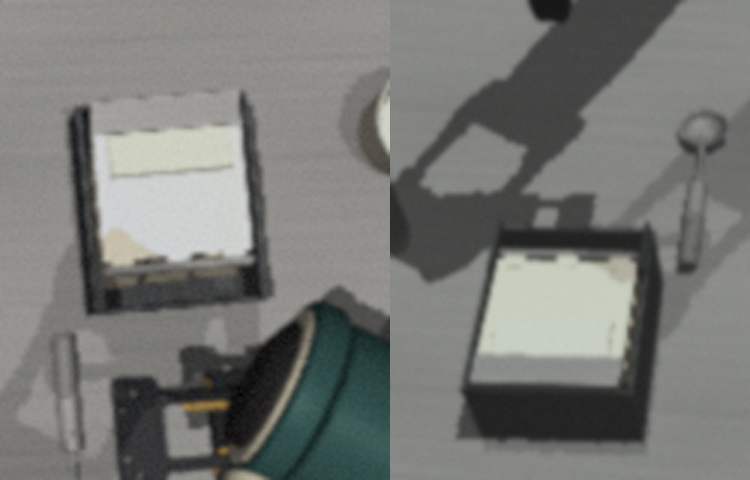

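Picture 8 shows the flap flat with its edge beneath the lip. In the top crop the step's hinge-side face is at y≈173 and the lip edge at y≈132. That is about 33 mm apart, against 34 mm expected at full travel. As a final check I'll hold for a second, then confirm nothing has changed and the bystanders have not moved.

Emit:
jog_arm(
  commands=[0,0,-1,0,0,0,0,-1,0,0,0,0,-1,0,0,0,0,-1,0,0,0,0,-1,0,0,0,0,-1,0,0,0,0,-1,0,0,0,0,-1,0,0],
)

```text
clock: 9.4
tool_pos: [422.5, -208.4, 275.2]
tcp_rot: [[-0.052, 0.998, -0.027], [0.999, 0.052, -0.005], [-0.003, -0.027, -1.0]]
contact_force: [0.5, 0.1, -0.6]
grip_width: 0.006
```

```bash
python3 - <<'E'
from h import *
import cv2
a=camera("top")[:,:,::-1];o=cv2.imread("pics/top0.png");m=cv2.imread("pics/m4.png")
now=cv2.resize(a[130:290,340:470],None,fx=3,fy=3,interpolation=cv2.INTER_CUBIC)
print("box region change during hold",np.abs(now[80:280,70:270].astype(int)-m[80:280,70:270]).mean())
for n,(x,y,w,h) in dict(tin=(305,105,34,36),tub=(460,145,50,50),shaker=(472,232,35,35),jar=(120,148,45,40),cup=(130,230,48,42),closed=(175,165,80,85),brush=(222,250,28,82),spoon=(352,235,30,90)).items():
    t=cv2.cvtColor(o,6)[y:y+h,x:x+w];s=cv2.cvtColor(np.ascontiguousarray(a),6)[y-6:y+h+6,x-6:x+w+6]
    r=cv2.matchTemplate(s,t,cv2.TM_CCOEFF_NORMED);_,v,_,l=cv2.minMaxLoc(r);print(n,round(v,2),l[0]-6,l[1]-6)
for u,v,z in((397,130+132/3,92),(397,130+173/3,92)):print(plane("top",u,v,z).round(1))
E
```

```text
box region change during hold 2.1323583333333334
tin 1.0 0 0
tub 1.0 0 0
shaker 0.57 0 0
jar 1.0 0 0
cup 1.0 0 0
closed 1.0 0 0
brush 1.0 0 0
spoon 0.45 0 0
[ 650.3 -198.    92. ]
[ 617.3 -196.7   92. ]
```

```bash
python3 -c "from station import *;sign_off()"
```

```text
the job is handed in; nothing more can be done
```

The sachet box is closed. I folded the flap over with the shut fingertips and pressed it flat behind the thumb step. Then I slid it forward to the front stop, lifted clear and handed the job in at about 9.5 s.

- **Flap:** it lay flat with its free edge under the lip, and stayed that way through a one-second hold with the robot clear. The step face measured 33 mm from the lip edge, against 34 mm expected at full travel. The tool also stopped at a carriage position of about 24 mm, pushing with 27 N.
- **Other objects:** the tin, tub, jar, cup, brush and closed box showed no shift in the top camera image. The shaker and spoon also matched best at zero shift, but weakly (0.57 and 0.45). I put this down to the arm and its shadow over them, and the spoon looked unmoved in the pictures I viewed. I have no clear final check on the shaker.

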